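# Draw the hutch bolt past its spring catch

## Robot

A 6-joint arm with a two-finger parallel gripper is mounted at the origin on the work surface. World frame = base frame: x ahead of the robot, y to its left, z up, the work surface at z = 0. Lengths are in m, angles in rad, forces in N, time in s.
With the tool pointing down it reaches from about 0.225 to 0.875 m from the base axis. Payload 3.4 kg.
Tool frame: the origin (TCP) lies at the very end of the fingers, on their centre line; the grasp point (between the pads) lies 19 mm behind it; z points along the fingers, y is the direction in which the jaws open and shut (so a half turn about z gives the same grasp; the last joint's range is limited). The gripper opens to 85 mm and grips with 20 to 120 N. Pads are 22 mm wide; open, the fingers measure 114 mm over their backs; the gripper's body (76 mm by 85 mm) begins 54 mm behind the grasp point. The pads swing forward as they close: fully open they stand 13 mm farther back than shut.
Start: joints at [1.013, 0.276, 1.505, -0, 1.361, -0.121], TCP at [0.243, 0.521, 0.231] pointing down, gripper open.
Joint ranges: [-2.89, 2.89], [-0.75, 2.08], [0.22, 2.7], [-1.18, 4.32], [0.11, 2.71], [-2.7, 2.7]. Speed limits (rad/s): [2.57, 2.57, 3.14, 3.14, 3.14, 3.14].

## Interface

Orientations are given as a unit quaternion [w, x, y, z].
In Python, from rig import telemetry, imaging, manip, finder gives the robot as it stands.
- The arm moves only by the tool arm_command, never from a script. Its argument "steps" is a list of rows, each a list of 3 entries, a list of its own where there are three numbers: the turn, a rotation vector about the world's x, y, z in rad, then the shift along the world's x, y, z in mm, then the closure in counts, from 0 (fully open) to 255 (shut). In form: [[[rx, ry, rz], [dx, dy, dz], grip], ...]. A call has 1 to 20 rows; each row shifts and turns the commanded pose from where the row before left it; what a row does not reach is not made up. A row lasts 1/8 s, in which the tool goes at most 62.5 mm and 10.7 degrees, less where a joint would pass 70% of its speed; a pose out of reach is approached as far as the arm can. A call is refused whole if a number of a shift passes 62.5 or a number of a turn 0.188, either way. A call with a gripper value outside its range is refused whole. The fingers move at their own pace and stop on an object; "newtons" is the grip in N (left out, the last holds). Time passes only in rows, so rows that do not move let the fingers close. It gives the time, the measured TCP pose, the force and the opening at its end, in the units of the state.
- telemetry.get_state(): the state, without advancing time (a new reading comes with each control period).
- imaging.get_image(name): name is "scene" or "top"; returns the picture (400x640x3 uint8, blue, green, red); there is no depth.
- imaging.camera_params(name): a dict with "intrinsics" (3x3 intrinsics, pixels), "R" (3x3) and "t" (3): a world point X has camera coordinates R X + t. Camera axes: x right, y down, z forward; pixel columns grow to the right and rows downward; lengths in m; the calibration is good to about 2 mm. A picture is of the moment at which its call begins. camera_params takes no time and is no camera call.
- manip.sign_off(): hands the job in, once; it reports no verdict.
Trained networks look in the newest picture that a camera, given by its name, has taken for a name from the list of things; names that differ only in an ending like _2 or _b are one class to them, and where a whole thing is asked for, a point or a joint stands for the part that bears it (a point fixed in the world has none). Each returns a list of dicts, best first, with "score" (0 to 1); they miss things now and then, are a little off and sometimes report something else, mostly with a low value. They report only what shows in the picture. A call takes as long as a camera call.
- finder.cut_out(camera, thing): "pixels" (400x640 bool, what is visible of it) and "extent" ([left, top, width, height] in pixels, round what is visible of it).
The state is a dict: "clock": time; "qpos": joint angles; "qd": joint speeds; "effort": joint torques, N m; "position": TCP position; "ee_rot": TCP orientation; "contact_force": force on the tool from outside, world axes, zero at the start; "moment": the same for the moment, N m; "width": finger opening in m.
Only numpy, scipy, OpenCV 4.12 (cv2) and the standard library are available. Lean on these libraries where they do the work, as an engineer would, in place of code of your own. Each camera call takes 0.05 s, during which the arm holds its last target.

## Task

Unlock the specimen hutch: with one fingertip hold the long spring catch bar down, and while it is down use the other fingertip to push the bolt by its upright tab, away from the hutch, until the bolt is fully drawn at its stop. Keep the catch down until the bolt is there, then lift away so that the catch springs back up and locks the bolt open. Only press and push, without using brute force: do not pinch the tab, and leave the loose things around the lock where they are.

Things in the scene. Friction and masses are not known exactly. Their poses are not given: they have to be found in the camera images.
- lock_plate: Fixed black plate, x -75..75, y -120..105 mm of its frame, 10 mm thick, with a clear, black-framed specimen hutch at its +y end (x -80..100, y 105..305 mm, 130 mm high). Origin on the bench, z up. Bolt along y at x = +30 mm, catch bar along y at x = -30 mm. The bolt opens towards -y, away from the hutch. Other fittings on the plate are under 45 mm above the bench.
- catch_top (a point): Centre of the top of the spring catch: flat steel bar 24 mm wide (x), 110 mm long (y), 8 mm thick, beside the bolt. Top 58 mm above the bench at rest, 50 mm fully down. Pressed anywhere it goes straight down (no tilt), from 2 N to 6 N at the bottom, and springs back when released; a fingertip may slide along it while pressing. The point moves with the bar.
- bolt_tab (a point): Point 66 mm above the bench in the middle of the bolt's upright steel tab, 28 mm wide (x), 8 mm thick (y), from the bolt's top (40 mm above the bench) up to 82 mm. Push its hutch-side (+y) face to -y. It is 60 mm in x from the bar's middle line (34 mm free between bar and tab), at the start 5 mm nearer the hutch than the bar's middle and about 80 mm from the hutch. Moves with the bolt.
- bolt (a joint): Bolt position in m: 0 = shot into the hutch (start, within 1 mm), 0.040 = fully drawn, at its stop. Pushing it takes about 3 N. The catch locks in its teeth, 10 mm apart: with the catch up it moves no more than about 2 mm; with the catch over 5 mm down it slides freely. It stays where it is left.
- catch (a joint): Catch bar travel in m: 0 = up (locking), 0.008 = fully down.
- objective: Loose bystander: steel microscope objective standing upright, 28 mm diameter, 46 mm high; origin under its centre. Not to be moved.
- oil_bottle: Loose bystander: small amber bottle, 28 mm diameter, 55 mm high; origin under its centre. Not to be moved.
- slide_box: Loose bystander: white plastic slide box 85 x 35 x 30 mm; origin under its centre. Not to be moved.

How it is judged:
On the way, in this order (a step that is already met when the one before it is completed fails the run):
1. the catch is pressed down by a finger with the bolt still shot (value of joint catch above 0.0045 m and value of joint bolt below 0.005 m and contact force between the fingers and catch above 0.5 N), for 0.1 s.
2. the bolt is pushed through mid-travel by a finger while a finger holds the catch down (value of joint bolt between 0.012 and 0.034 m and value of joint catch above 0.0042 m and contact force between the fingers and catch above 0.5 N and contact force between the fingers and bolt above 0.3 N), for 0.04 s.
3. the bolt reaches its stop with the catch still held down (value of joint bolt above 0.0375 m and value of joint catch above 0.0042 m and contact force between the fingers and catch above 0.5 N).
At the end, for the whole second after the job is handed in: The bolt is drawn to its stop (at least 37.5 of 40 mm), the catch has sprung back up (within 1.5 mm) and the loose things are within 20 mm of where they stood (value of joint bolt above 0.0375 m and value of joint catch below 0.0015 m and distance of each of objective, oil_bottle, slide_box from where it was at the start of the episode below 0.02 m); the robot touches nothing.
It fails at once if a bystander was moved more than 20 mm or lifted (distance of any of objective, oil_bottle, slide_box from where it was at the start of the episode above 0.02 m).
It fails at once if the bolt's tab was taken between the fingers (distance between the grasp point and bolt_tab below 0.011 m).
It fails at once if the bolt or the catch was forced (more than 60 N) (contact force between the fingers and bolt above 60 N or contact force between the fingers and catch above 60 N).
It also fails if it takes over 32 s, if anything falls off the work surface, if the arm or the gripper's body presses on something with over 40 N, if the wrist force passes 120 N, or if a joint passes its speed limit or range.

## Working session

There is one attempt and no reset: what is moved stays moved. The work goes in short steps, Python scripts to look and compute and a tool call to move; the robot and the scene stay as the last step left them, time stands still between calls to the robot, and variables do not carry over. Pictures are saved under pics/ and viewed, and the job is handed in when it is done.

Besides the shell and the picture viewer there is one more tool, called after ">>>" by a JSON object that holds its "op" and its "data", one argument or row to a line. arm_command: Moves the arm, as the interface text tells. Its arguments: {"type":"object","properties":{"steps":{"type":"array"},"newtons":{"type":"number"}},"required":["steps"]}

```bash
ls; mkdir -p pics; python3 - <<'E'
from rig import telemetry, imaging, manip, finder
import cv2
for n in("scene","top"):
    im=imaging.get_image(n); cv2.imwrite(f"pics/{n}0.png",im)
    p=imaging.camera_params(n); print(n,p)
print(telemetry.get_state())
E
```

```text
pics
scene {'intrinsics': array([[362.98370083,   0.        , 321.06097862],
       [  0.        , 362.98370083, 198.6403595 ],
       [  0.        ,   0.        ,   1.        ]]), 'R': array([[-0.07349391,  0.99728685,  0.00419359],
       [ 0.73047188,  0.05669315, -0.68058557],
       [-0.67897678, -0.0469556 , -0.73265661]]), 't': array([ 0.12381219, -0.36921444,  1.08166125])}
top {'intrinsics': array([[445.95548117,   0.        , 322.92929281],
       [  0.        , 445.95548117, 198.18719077],
       [  0.        ,   0.        ,   1.        ]]), 'R': array([[-0.02648744, -0.99951948,  0.0161005 ],
       [-0.98697736,  0.02359193, -0.15911982],
       [ 0.15866352, -0.0201055 , -0.98712798]]), 't': array([-0.0520486 ,  0.60541274,  0.77650346])}
{'clock': 0.1, 'qpos': array([ 1.01298301e+00,  2.76521429e-01,  1.50598843e+00, -1.06352294e-05,
        1.36071176e+00, -1.21008234e-01]), 'qd': array([-1.38030440e-03,  2.84923047e-05, -3.68329728e-03, -3.89046024e-04,
       -2.07455002e-03, -1.04439650e-03]), 'effort': array([-2.54976362e-05, -4.17699945e+01, -2.46405494e+01, -2.51249348e-04,
        5.80705891e-03, -4.44455480e-06]), 'position': array([0.24301562, 0.52060726, 0.23053932]), 'ee_rot': array([-2.66263481e-04,  2.16669230e-01,  9.76244734e-01, -7.69747467e-04]), 'contact_force': array([0.34826427, 0.18327373, 0.75798248]), 'moment': array([ 0.01904935, -0.04971488, -0.02366345]), 'width': 0.08532169235003285}
```

View pics/scene0.png

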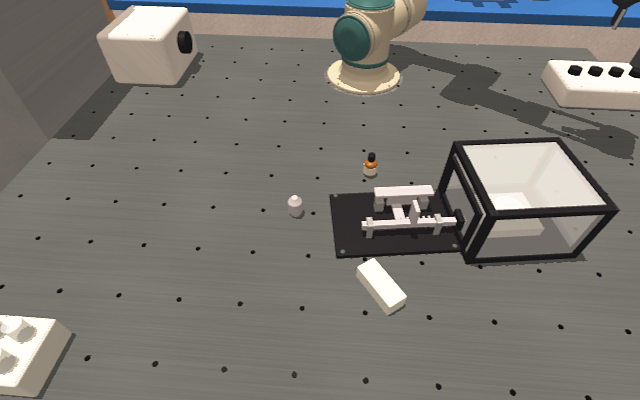

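View pics/top0.png

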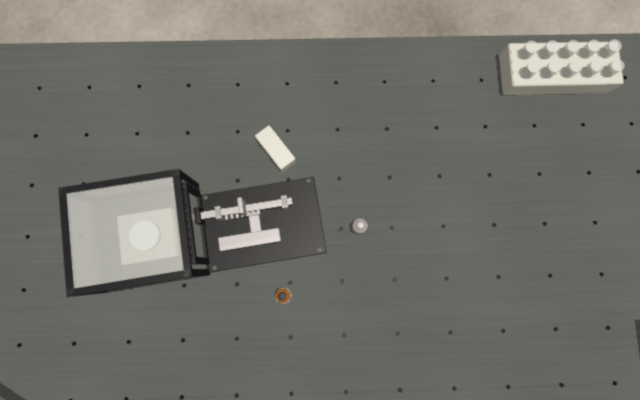

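```bash
cat > h.py <<'E'
from rig import telemetry, imaging, manip, finder
import numpy as np, cv2
P={n:imaging.camera_params(n) for n in("scene","top")}
def proj(n,X):
    p=P[n];c=np.atleast_2d(X)@p["R"].T+p["t"];u=c@p["intrinsics"].T
    return u[:,:2]/u[:,2:]
def ray(n,uv):
    p=P[n];d=p["R"].T@np.linalg.inv(p["intrinsics"])@np.array([*uv,1.]);return -p["R"].T@p["t"],d
def atz(n,uv,z):
    o,d=ray(n,uv);return o+d*(z-o[2])/d[2]
def tri(a,b):
    M=[];B=[]
    for n,uv in(("scene",a),("top",b)):
        o,d=ray(n,uv);d/=np.linalg.norm(d);A=np.eye(3)-np.outer(d,d);M.append(A);B.append(A@o)
    X,r,_,_=np.linalg.lstsq(np.vstack(M),np.hstack(B),rcond=None);return X,np.sqrt(r)
E
python3 - <<'E'
from h import *
for n in("scene","top"):
    im=imaging.get_image(n)
    for t in("catch_top","bolt_tab","objective","oil_bottle","slide_box","lock_plate"):
        r=finder.cut_out(n,t)
        for q in r[:2]:
            m=q["pixels"];c=np.argwhere(m).mean(0)[::-1]
            print(n,t,round(q["score"],2),q["extent"],c.round(1),m.sum(),atz(n,c,0.05).round(3))
            np.save(f"m_{n}_{t}.npy",r[0]["pixels"])
E
```

```text
scene catch_top 0.88 [374.5, 187.8, 59.1, 30.9] [401.5 196. ] 911 [0.54  0.065 0.05 ]
scene bolt_tab 0.66 [362.0, 199.9, 92.5, 34.0] [411.2 220.5] 838 [0.598 0.078 0.05 ]
scene objective 0.8 [289.1, 191.5, 14.7, 26.9] [295.2 205.6] 257 [ 0.579 -0.129  0.05 ]
scene oil_bottle 0.7 [364.9, 152.6, 14.9, 25.7] [370.4 165.3] 244 [0.459 0.009 0.05 ]
scene slide_box 0.86 [351.4, 258.5, 56.1, 59.6] [380.9 286. ] 1460 [0.731 0.02  0.05 ]
scene lock_plate 0.97 [327.3, 136.0, 290.7, 128.4] [481.5 206.9] 25632 [0.556 0.208 0.05 ]
top catch_top 0.97 [215.2, 210.9, 66.6, 39.6] [249.9 236.3] 1033 [0.537 0.067 0.05 ]
top catch_top 0.74 [201.4, 197.6, 90.8, 20.1] [244.4 209. ] 738 [0.587 0.077 0.05 ]
top bolt_tab 0.73 [202.8, 199.0, 88.0, 17.1] [243.6 208.7] 686 [0.588 0.079 0.05 ]
top objective 0.61 [349.0, 218.6, 15.3, 15.9] [358.6 226.3] 206 [ 0.55  -0.131  0.05 ]
top oil_bottle 0.59 [274.0, 289.7, 16.5, 14.6] [282.6 295.3] 202 [0.43  0.009 0.05 ]
top slide_box 0.6 [253.6, 127.2, 40.6, 43.1] [274.7 148.4] 829 [0.701 0.021 0.05 ]
top lock_plate 0.98 [58.1, 167.5, 270.5, 129.5] [179.  229.7] 24503 [0.552 0.196 0.05 ]
```

The scene view shows the lock plate around px (400,220), with the catch bar at (403,192), the tab near (414,212), and the hutch to the right. The bottle is at (370,165), the objective at (295,206) and the slide box at (381,286). The top view agrees. I'll zoom in for exact corners.

```bash
python3 - <<'E'
import cv2
a=cv2.imread("pics/scene0.png")[170:260,320:480];b=cv2.imread("pics/top0.png")[170:275,190:335]
cv2.imwrite("pics/za.png",cv2.resize(a,None,fx=5,fy=5,interpolation=cv2.INTER_CUBIC))
cv2.imwrite("pics/zb.png",cv2.resize(b,None,fx=5,fy=5,interpolation=cv2.INTER_CUBIC))
E
```

```text
(no output)
```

View pics/za.png

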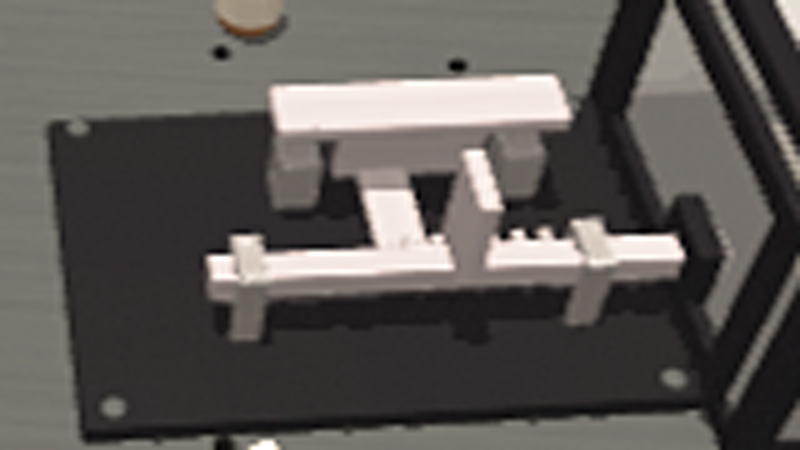

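View pics/zb.png

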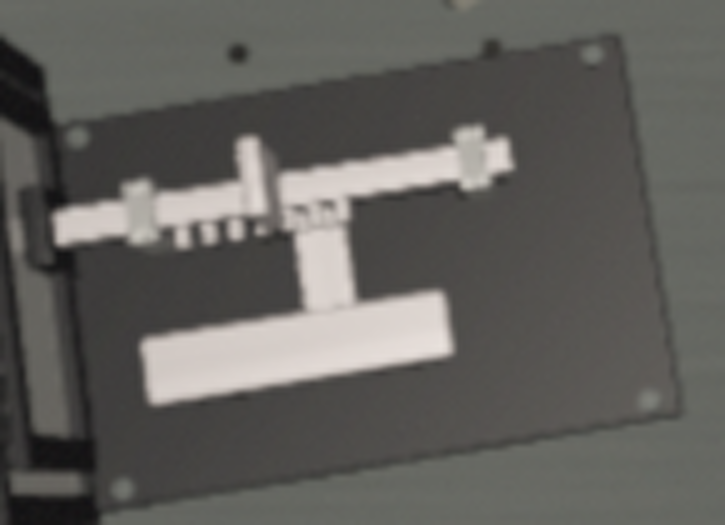

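```bash
cat > fit.py <<'E'
from h import *
from scipy.optimize import least_squares
f=lambda o,z:np.array(o)+(np.array(z)+.5)/5-.5
S=lambda *z:f((320,170),z); T=lambda *z:f((190,170),z)
pts={ 'bar-+':((S(573,123)),T(141,340)) }
# plate frame: bar corners x -42..-18, y yb-55..yb+55
bar={(-42,-1):(S(271,88),T(453,353)),(-42,1):(S(560,76),T(150,404)),(-18,1):(S(573,123),T(141,340)),(-18,-1):(S(277,132),T(443,291))}
for k,(a,b) in bar.items(): 
    X,r=tri(a,b);print(k,(X*1000).round(1),r.max().round(4))
# screws pairs
for k,(a,b) in {'s-+':(S(77,128),T(649,400)),'s--':(S(113,407),T(592,53)),'s++':(S(674,378),T(78,137))}.items():
    X,r=tri(a,b);print(k,(X*1000).round(1),r.max().round(4))
tab={(16,-4):(S(462,152),None),(16,4):(S(483,150),None),(44,4):(S(499,208),T(237,138)),(44,-4):(S(484,212),T(257,136))}
def w(p,q):
    c,s=np.cos(p[2]),np.sin(p[2]);q=np.array(q)/1000
    return np.array([p[0]+c*q[0]-s*q[1],p[1]+s*q[0]+c*q[1],q[2]])
def res(p):
    r=[]
    for (x,s),(a,b) in bar.items():
        X=w(p,(x,p[3]*1000+55*s,58))
        r+=[*(proj("scene",X)[0]-a),*(proj("top",X)[0]-b)]
    for (x,y),(a,b) in tab.items():
        X=w(p,(x,p[3]*1000+5+y,82))
        r+=[*(proj("scene",X)[0]-a)]
        if b is not None:r+=[*(proj("top",X)[0]-b)]
    return np.array(r)
if __name__=="__main__":
    s=least_squares(res,[.56,.06,.0,0],x_scale=[.01,.01,.1,.01]);p=s.x
    print(p,res(p).round(1).reshape(-1,2).tolist())
    np.save("pose.npy",p)
    print("catch_top",w(p,(-30,p[3]*1000,58)),"tab",w(p,(30,p[3]*1000+5,66)),"yaw deg",np.degrees(p[2]))
    for n,z in(("objective",23),("oil_bottle",27),("slide_box",15)):
        print(n,[atz(c,np.argwhere(np.load(f"m_{c}_{n}.npy")).mean(0)[::-1],z/1000).round(3) for c in("scene","top")])
E
python3 fit.py
```

```text
(-42, -1) [527.9  12.8  56.7] 0.0013
(-42, 1) [512.5 121.9  56.2] 0.0017
(-18, 1) [535.5 124.8  54.8] 0.0005
(-18, -1) [550.3  15.3  56.6] 0.0001
s-+ [511.2 -58.6  11.4] 0.0002
s-- [645.8 -39.7  12.7] 0.0003
s++ [617.6 159.   11.9] 0.0004
[ 0.57706116 -0.04566512  0.12809075  0.11862248] [[-0.8, -0.7], [-0.1, 0.2], [-0.8, -0.4], [-0.5, -0.5], [0.0, -0.6], [-0.3, -1.0], [-0.0, -0.2], [0.0, -0.5], [-0.2, -0.7], [0.2, -0.4], [0.9, 0.2], [-0.6, -0.2], [-0.8, -0.4], [-0.1, -0.5]]
catch_top [0.532154   0.06815333 0.058     ] tab [0.59102375 0.08077682 0.066     ] yaw deg 7.339059303233235
objective [array([ 0.555, -0.133,  0.023]), array([ 0.553, -0.134,  0.023])]
oil_bottle [array([0.433, 0.012, 0.027]), array([0.429, 0.011, 0.027])]
slide_box [array([0.711, 0.025, 0.015]), array([0.71 , 0.024, 0.015])]
```

>>> {"op": "arm_command", "data": {
  "steps": [
    [[0,0,-0.084],[26.3,-35.1,0],110],
    [[0,0,-0.084],[26.3,-35.1,0],110],
    [[0,0,-0.084],[26.3,-35.1,0],110],
    [[0,0,-0.084],[26.3,-35.1,0],110],
    [[0,0,-0.084],[26.3,-35.1,0],110],
    [[0,0,-0.084],[26.3,-35.1,0],110],
    [[0,0,-0.084],[26.3,-35.1,0],110],
    [[0,0,-0.084],[26.3,-35.1,0],110],
    [[0,0,-0.084],[26.3,-35.1,0],110],
    [[0,0,-0.084],[26.3,-35.1,0],110],
    [[0,0,-0.084],[26.3,-35.1,0],110],
    [[0,0,-0.084],[26.3,-35.1,0],110],
    [[0,0,0],[0,0,0],110]
  ],
  "newtons": 60
}}

```text
clock: 2.42
position: [0.5607, 0.0974, 0.231]
ee_rot: [0.001, 0.663, 0.749, -0.0]
contact_force: [-0.3, 0.6, -0.1]
width: 0.0487
```

```bash
cat > st.py <<'E'
from h import *
from scipy.spatial.transform import Rotation as R
import sys
p=np.load("pose.npy");c,s=np.cos(p[2]),np.sin(p[2])
st=telemetry.get_state();X=st["position"]
ct=np.array([.532154,.068153]);d=(X[:2]-ct)*1000
q=st["ee_rot"];M=R.from_quat([q[1],q[2],q[3],q[0]]).as_matrix()
print("t",st["clock"],"pos",(X*1000).round(1),"local rel catch x,y",round(c*d[0]+s*d[1],1),round(-s*d[0]+c*d[1],1),"w",st["width"],"F",st["contact_force"].round(2))
y=M[:,1];a=np.arctan2(y[1],y[0]);print("yaw err rad",((p[2]-a+np.pi/2)%np.pi)-np.pi/2,"z",M[:,2].round(4))
if len(sys.argv)>1:
    for n in("scene","top"):cv2.imwrite(f"pics/{n}_{sys.argv[1]}.png",imaging.get_image(n))
    a=cv2.imread(f"pics/scene_{sys.argv[1]}.png")[90:290,320:520];b=cv2.imread(f"pics/top_{sys.argv[1]}.png")[120:320,160:360]
    cv2.imwrite(f"pics/z_{sys.argv[1]}.png",cv2.resize(np.hstack([a,b]),None,fx=2,fy=2,interpolation=cv2.INTER_CUBIC))
E
python3 st.py 1
```

```text
t 2.425 pos [560.7  97.4 231. ] local rel catch x,y 32.1 25.3 w 0.04869646072253295 F [-0.33  0.56 -0.14]
yaw err rad 0.005853311004360817 z [ 9.e-04 -9.e-04 -1.e+00]
```

View pics/z_1.png

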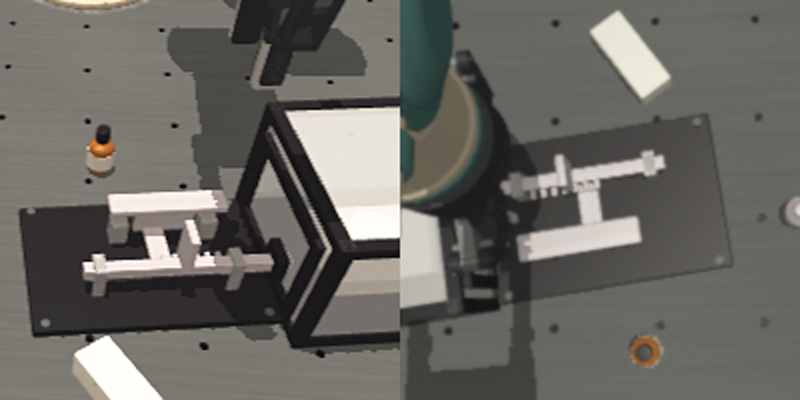

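Left half (scene): the fingers hang above the hutch's near edge at about (265,60) in the zoom, and the lock and loose things are unchanged. Right half (top): the tab is visible at (562,170) and the arm hides the hutch side. I'm descending to just above the catch.

>>> {"op": "arm_command", "data": {
  "steps": [
    [[0,0,0.006],[-2.3,1.4,-25],110],
    [[0,0,0],[0,0,-40],110],
    [[0,0,0],[0,0,-40],110],
    [[0,0,0],[0,0,-30],110],
    [[0,0,0],[0,0,-16],110],
    [[0,0,0],[0,0,0],110]
  ]
}}

```text
clock: 3.28
position: [0.5556, 0.102, 0.0798]
ee_rot: [-0.001, 0.658, 0.753, -0.001]
contact_force: [-0.4, 1.4, -0.5]
width: 0.0483
```

```bash
python3 st.py 2
```

```text
t 3.275 pos [555.6 102.   79.8] local rel catch x,y 27.6 30.5 w 0.048339882543622884 F [-0.42  1.43 -0.5 ]
yaw err rad -0.005086376154204153 z [-1.8e-03  1.0e-04 -1.0e+00]
```

View pics/z_2.png

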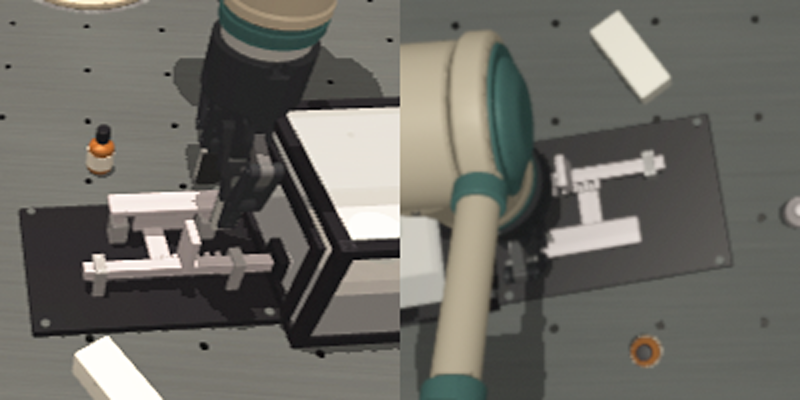

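>>> {"op": "arm_command", "data": {
  "steps": [
    [[0,0,0],[2,-3,0],110],
    [[0,0,0],[0,0,0],110]
  ]
}}

```text
clock: 3.62
position: [0.5595, 0.098, 0.0813]
ee_rot: [0.001, 0.659, 0.752, 0.001]
contact_force: [-0.2, 0.6, -0.0]
width: 0.0488
```

```bash
python3 st.py 3; python3 - <<'E'
from h import *
import fit
p=np.load("pose.npy")
im=cv2.imread("pics/scene_3.png")
st=telemetry.get_state();X=st["position"]
c,s=np.cos(p[2]),np.sin(p[2])
z=5
im=cv2.resize(im[130:260,350:500],None,fx=z,fy=z,interpolation=cv2.INTER_CUBIC)
for sx in(24,38.5,-24,-38.5):
  for sy in(-11,11):
    q=X+np.array([c*sx-s*sy,s*sx+c*sy,0])/1000
    u=(proj("scene",q)[0]-[350,130])*z; cv2.circle(im,tuple(int(v) for v in u),3,(0,0,255) if sx>0 else (0,255,0),-1)
im=cv2.convertScaleAbs(im,alpha=1.6,beta=20)
cv2.imwrite("pics/z3b.png",im)
E
```

```text
t 3.625 pos [559.5  98.   81.3] local rel catch x,y 30.9 26.1 w 0.048821489008986245 F [-0.23  0.63 -0.01]
yaw err rad -0.0035562991524853427 z [ 0.0023  0.     -1.    ]
(-42, -1) [527.9  12.8  56.7] 0.0013
(-42, 1) [512.5 121.9  56.2] 0.0017
(-18, 1) [535.5 124.8  54.8] 0.0005
(-18, -1) [550.3  15.3  56.6] 0.0001
s-+ [511.2 -58.6  11.4] 0.0002
s-- [645.8 -39.7  12.7] 0.0003
s++ [617.6 159.   11.9] 0.0004
```

View pics/z3b.png

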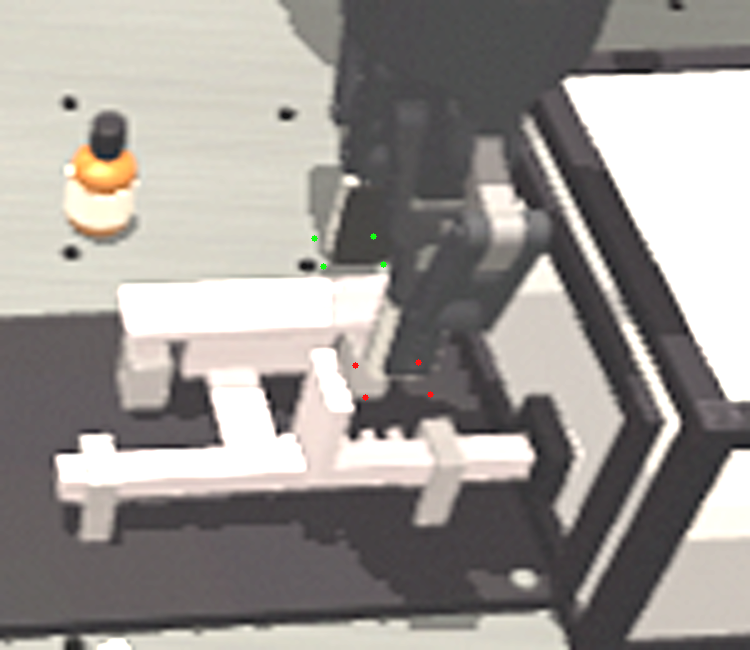

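Dots from the measured pose sit on the real fingertips. The catch finger is over the bar's end at (355,265). The tab finger is at (390,385), just hutch-side of the tab at (335,380), with a gap of about 5 mm. I'll descend to contact.

>>> {"op": "arm_command", "data": {
  "steps": [
    [[0,0,0],[0,0,-10],110],
    [[0,0,0],[0,0,-10],110],
    [[0,0,0],[0,0,-2],110],
    [[0,0,0],[0,0,0],110]
  ]
}}

```text
clock: 4.22
position: [0.5583, 0.0982, 0.0578]
ee_rot: [-0.0, 0.659, 0.752, -0.0]
contact_force: [-0.1, -0.3, 0.1]
width: 0.0485
```

>>> {"op": "arm_command", "data": {
  "steps": [
    [[0,0,0],[0,0,-2],110],
    [[0,0,0],[0,0,-1],110],
    [[0,0,0],[0,0,0],110]
  ]
}}

```text
clock: 4.6
position: [0.5586, 0.0982, 0.0554]
ee_rot: [0.0, 0.659, 0.752, 0.0]
contact_force: [-0.1, 0.3, 0.6]
width: 0.0485
```

>>> {"op": "arm_command", "data": {
  "steps": [
    [[0,0,0],[0,0,-1],110],
    [[0,0,0],[0,0,-1],110],
    [[0,0,0],[0,0,0],110]
  ]
}}

```text
clock: 4.97
position: [0.5587, 0.0983, 0.0535]
ee_rot: [0.0, 0.659, 0.752, 0.0]
contact_force: [0.1, 0.4, 1.2]
width: 0.0485
```

>>> {"op": "arm_command", "data": {
  "steps": [
    [[0,0,0],[0,0,-1],110],
    [[0,0,0],[0,0,-1],110],
    [[0,0,0],[0,0,0],110]
  ]
}}

```text
clock: 5.35
position: [0.5587, 0.0983, 0.0514]
ee_rot: [0.0, 0.659, 0.752, 0.0]
contact_force: [-0.0, 0.5, 3.6]
width: 0.0488
```

>>> {"op": "arm_command", "data": {
  "steps": [
    [[0,0,0],[0,0,-1],110],
    [[0,0,0],[0,0,-1],110],
    [[0,0,0],[0,0,0],110]
  ]
}}

```text
clock: 5.72
position: [0.5587, 0.0983, 0.0494]
ee_rot: [0.0, 0.659, 0.752, 0.0]
contact_force: [-0.3, -0.1, 4.6]
width: 0.0484
```

>>> {"op": "arm_command", "data": {
  "steps": [
    [[0,0,0],[0,0,-1],110],
    [[0,0,0],[0,0,0],110],
    [[0,0,0],[0,0,0],110]
  ]
}}

```text
clock: 6.1
position: [0.5587, 0.0983, 0.0484]
ee_rot: [0.0, 0.659, 0.752, 0.0]
contact_force: [-0.6, 0.7, 4.7]
width: 0.0488
```

>>> {"op": "arm_command", "data": {
  "steps": [
    [[0,0,0],[0,0,-1],110],
    [[0,0,0],[0,0,0],110],
    [[0,0,0],[0,0,0],110]
  ]
}}

```text
clock: 6.48
position: [0.5586, 0.0983, 0.0474]
ee_rot: [0.0, 0.659, 0.752, 0.0]
contact_force: [0.3, 0.8, 5.9]
width: 0.0489
```

```bash
python3 st.py 4; python3 - <<'E'
from h import *
im=cv2.imread("pics/scene_4.png")
cv2.imwrite("pics/z4b.png",cv2.convertScaleAbs(cv2.resize(im[130:260,350:500],None,fx=5,fy=5,interpolation=cv2.INTER_CUBIC),alpha=1.6,beta=20))
E
```

```text
t 6.475 pos [558.6  98.3  47.4] local rel catch x,y 30.1 26.5 w 0.04893273222498895 F [0.25 0.77 5.9 ]
yaw err rad -0.0039018479519541405 z [ 2.e-04  1.e-04 -1.e+00]
```

View pics/z4b.png

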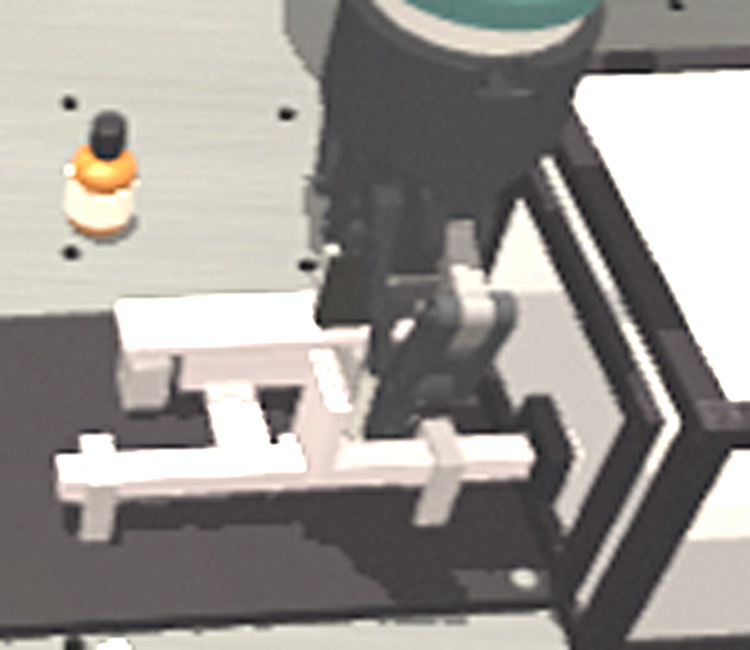

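The catch bar is clearly down: its left top edge went from about row 285 to 302 in the zoom, at about 5.9 N. The tab finger is at (365,400), just behind the tab. Now pushing along the bolt's -y.

>>> {"op": "arm_command", "data": {
  "steps": [
    [[0,0,0],[0.4,-3,0],110],
    [[0,0,0],[0.4,-3,0],110],
    [[0,0,0],[0.4,-3,0],110],
    [[0,0,0],[0.4,-3,0],110],
    [[0,0,0],[0,0,0],110]
  ]
}}

```text
clock: 7.2
position: [0.5601, 0.0879, 0.0474]
ee_rot: [-0.001, 0.659, 0.752, 0.001]
contact_force: [-0.9, 5.4, 4.8]
width: 0.0485
```

```bash
python3 st.py 5; python3 - <<'E'
from h import *
im=cv2.imread("pics/scene_5.png")
cv2.imwrite("pics/z5b.png",cv2.convertScaleAbs(cv2.resize(im[130:260,350:500],None,fx=5,fy=5,interpolation=cv2.INTER_CUBIC),alpha=1.6,beta=20))
E
```

```text
t 7.2 pos [560.1  87.9  47.4] local rel catch x,y 30.3 16.0 w 0.04850373073707262 F [-0.93  5.41  4.78]
yaw err rad -0.0024224099203138394 z [ 1.0e-04  3.1e-03 -1.0e+00]
```

View pics/z5b.png

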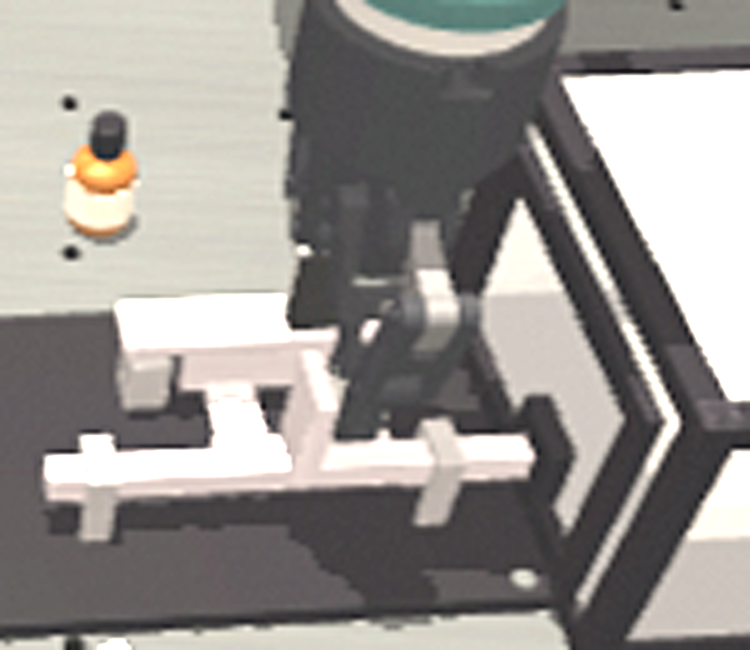

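The bolt is moving: its left end went from 57 to 45 in the zoom, about 5 mm. The catch is still down at about 5 N, so I'll continue.

>>> {"op": "arm_command", "data": {
  "steps": [
    [[0,0,0],[0.4,-3,0],110],
    [[0,0,0],[0.4,-3,0],110],
    [[0,0,0],[0.4,-3,0],110],
    [[0,0,0],[0.4,-3,0],110],
    [[0,0,0],[0.4,-3,0],110],
    [[0,0,0],[0.4,-3,0],110]
  ]
}}

```text
clock: 8.05
position: [0.5626, 0.0703, 0.0474]
ee_rot: [-0.001, 0.659, 0.752, 0.002]
contact_force: [-1.2, 6.5, 5.6]
width: 0.0485
```

>>> {"op": "arm_command", "data": {
  "steps": [
    [[0,0,0],[0.4,-3,0],110],
    [[0,0,0],[0.4,-3,0],110],
    [[0,0,0],[0.4,-3,0],110],
    [[0,0,0],[0,0,0],110]
  ]
}}

```text
clock: 8.55
position: [0.5639, 0.0609, 0.0474]
ee_rot: [-0.001, 0.659, 0.752, 0.001]
contact_force: [-1.0, 5.3, 5.2]
width: 0.0487
```

```bash
python3 st.py 6; python3 - <<'E'
from h import *
im=cv2.imread("pics/scene_6.png")
cv2.imwrite("pics/z6b.png",cv2.convertScaleAbs(cv2.resize(im[130:260,330:480],None,fx=5,fy=5,interpolation=cv2.INTER_CUBIC),alpha=1.6,beta=20))
E
```

```text
t 8.55 pos [563.9  60.9  47.4] local rel catch x,y 30.6 -11.2 w 0.048651359822836124 F [-1.02  5.26  5.18]
yaw err rad -0.0024473327443055304 z [ 5.0e-04  3.2e-03 -1.0e+00]
```

View pics/z6b.png

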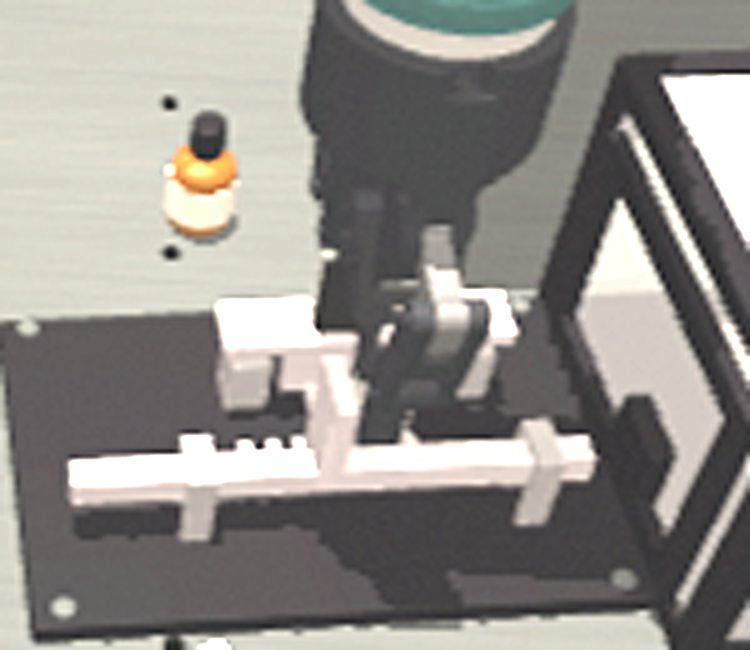

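The bolt's left end is at 68, against 157 at the start in this frame, so it is about 32 mm drawn and the catch is still held. I'll finish in small steps until the stop shows up in the force.

>>> {"op": "arm_command", "data": {
  "steps": [
    [[0,0,0],[0.3,-2,0],110],
    [[0,0,0],[0.3,-2,0],110],
    [[0,0,0],[0,0,0],110]
  ]
}}

```text
clock: 9.02
position: [0.5644, 0.0571, 0.0474]
ee_rot: [-0.001, 0.659, 0.752, 0.001]
contact_force: [-0.4, 5.8, 4.6]
width: 0.0485
```

>>> {"op": "arm_command", "data": {
  "steps": [
    [[0,0,0],[0.1,-1,0],110],
    [[0,0,0],[0.1,-1,0],110],
    [[0,0,0],[0,0,0],110]
  ]
}}

```text
clock: 9.4
position: [0.5647, 0.0552, 0.0474]
ee_rot: [-0.001, 0.659, 0.752, 0.001]
contact_force: [0.4, 5.8, 5.6]
width: 0.0487
```

>>> {"op": "arm_command", "data": {
  "steps": [
    [[0,0,0],[0.1,-1,0],110],
    [[0,0,0],[0,0,0],110]
  ]
}}

```text
clock: 9.65
position: [0.5648, 0.0543, 0.0474]
ee_rot: [-0.001, 0.659, 0.752, 0.002]
contact_force: [0.2, 6.8, 5.5]
width: 0.0487
```

>>> {"op": "arm_command", "data": {
  "steps": [
    [[0,0,0],[0.1,-1,0],110],
    [[0,0,0],[0,0,0],110]
  ]
}}

```text
clock: 9.9
position: [0.5649, 0.0535, 0.0474]
ee_rot: [-0.001, 0.659, 0.752, 0.002]
contact_force: [-0.1, 7.0, 3.8]
width: 0.0485
```

>>> {"op": "arm_command", "data": {
  "steps": [
    [[0,0,0],[0.1,-1,0],110],
    [[0,0,0],[0,0,0],110]
  ]
}}

```text
clock: 10.15
position: [0.5649, 0.0535, 0.0474]
ee_rot: [-0.002, 0.66, 0.752, 0.002]
contact_force: [0.2, 9.8, 6.1]
width: 0.0484
```

```bash
python3 st.py 7; python3 - <<'E'
from h import *
im=cv2.imread("pics/scene_7.png")
cv2.imwrite("pics/z7b.png",cv2.convertScaleAbs(cv2.resize(im[130:260,330:480],None,fx=5,fy=5,interpolation=cv2.INTER_CUBIC),alpha=1.6,beta=20))
E
```

```text
t 10.15 pos [564.9  53.5  47.4] local rel catch x,y 30.6 -18.7 w 0.04837946156511018 F [0.24 9.78 6.11]
yaw err rad -0.002172154404369131 z [ 5.0e-04  5.7e-03 -1.0e+00]
```

View pics/z7b.png

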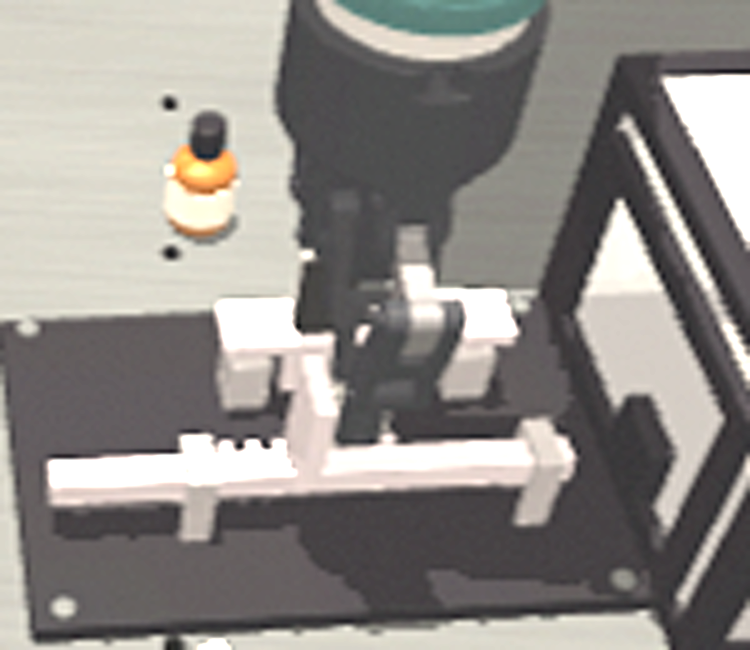

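>>> {"op": "arm_command", "data": {
  "steps": [
    [[0,0,0],[0.1,-1.5,0],110],
    [[0,0,0],[0,0,0],110]
  ]
}}

```text
clock: 10.5
position: [0.5649, 0.0534, 0.0474]
ee_rot: [-0.002, 0.66, 0.751, 0.003]
contact_force: [-0.5, 14.1, 6.1]
width: 0.0485
```

It's at the stop: the position no longer changes and the force rises to 14 N. I'll back off the tab slightly with the catch still down, then lift away.

>>> {"op": "arm_command", "data": {
  "steps": [
    [[0,0,0],[-0.4,3,0],110],
    [[0,0,0],[-0.5,4,0],110],
    [[0,0,0],[0,0,0],110],
    [[0,0,0],[0,0,0],110],
    [[0,0,0],[0,0,4],110],
    [[0,0,0],[0,0,8],110],
    [[0,0,0],[0,0,20],110],
    [[0,0,0],[0,0,40],110],
    [[0,0,0],[0,0,50],110],
    [[0,0,0],[0,0,40],110],
    [[0,0,0],[-30,0,0],110],
    [[0,0,0],[-60,0,0],110],
    [[0,0,0],[-60,0,0],110],
    [[0,0,0],[0,0,0],110],
    [[0,0,0],[0,0,0],110]
  ]
}}

```text
clock: 12.38
position: [0.4145, 0.0558, 0.2097]
ee_rot: [0.001, 0.659, 0.752, 0.001]
contact_force: [0.2, -0.4, -0.6]
width: 0.0483
```

```bash
python3 st.py 8; python3 - <<'E'
from h import *
im=cv2.imread("pics/scene_8.png")
cv2.imwrite("pics/z8b.png",cv2.convertScaleAbs(cv2.resize(im[130:260,330:480],None,fx=5,fy=5,interpolation=cv2.INTER_CUBIC),alpha=1.6,beta=20))
for n in("objective","oil_bottle","slide_box"):
  for c in("scene","top"):
    r=finder.cut_out(c,n)
    if r: print(n,c,round(r[0]["score"],2),(np.argwhere(r[0]["pixels"]).mean(0)-np.argwhere(np.load(f"m_{c}_{n}.npy")).mean(0)).round(1))
E
```

```text
t 12.375 pos [414.5  55.8 209.7] local rel catch x,y -118.3 2.8 w 0.048309405471279744 F [ 0.19 -0.42 -0.56]
yaw err rad -0.0038702516348760874 z [ 1.6e-03  2.0e-04 -1.0e+00]
objective scene 0.68 [0.6 0.1]
objective top 0.58 [-0.3 -0.3]
oil_bottle scene 0.75 [0.1 0.5]
oil_bottle top 0.7 [ 0.1 -0.3]
slide_box scene 0.69 [-0.3 -0.1]
slide_box top 0.85 [1.  0.2]
```

View pics/z8b.png

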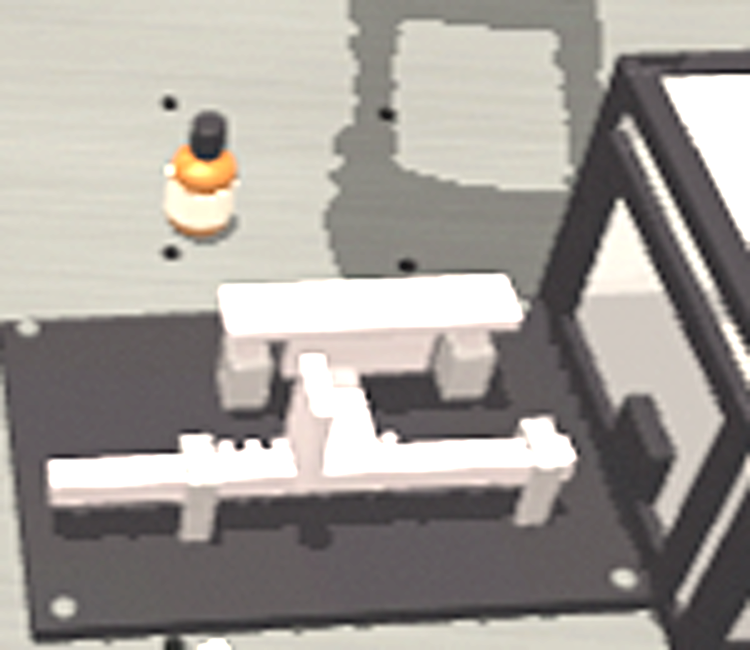

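The bar's corner is back at (219,287), its rest place. The bolt's left end is at 48, the same as when it was held at the stop, and the loose things are unmoved.

```bash
python3 -c "
from rig import manip
print(manip.sign_off())"
```

```text
the job is handed in; nothing more can be done
None
```

The hutch is unlocked and the job is handed in; no verdict was reported. One fingertip pressed the catch bar down at about 6 N. The other pushed the tab away from the hutch until the bolt stopped. I backed off the tab slightly with the catch still down, then lifted straight up and moved aside.

- **Bolt:** at the stop the tool stopped moving while the push force rose from 7 to 14 N. In the last picture the bolt's end was in the same place as when held there.
- **Catch:** the bar's corner was back within about half a pixel of where it started, so it has sprung up.
- **Loose things:** all three were within 1 pixel of their starting places in both cameras (about 2 mm).
- **Contact and time:** the arm was clear of everything and read no contact force. The clock was about 12.5 s when I handed in.

No check failed. Two readings were a little off. The bar's top came out 1–3 mm lower by triangulation than the 58 mm stated. The fingertips stood about 3 mm behind the reported tool point, so I set the pressing depth by force instead.

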